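# Zero the light meter, then hold the dark box open at 40 degrees

## Robot

A 6-joint arm with a two-finger parallel gripper is mounted at the origin on a cart in front of the work surface, level with it; the furniture and walls round the work are solid. World frame = base frame: x ahead of the robot, y to its left, z up, the work surface at z = 0. Lengths are in mm, angles in rad, forces in N, time in s.
With the tool pointing down it reaches from about 300 to 850 mm from the base axis. Payload 4.2 kg.
Tool frame: the origin (TCP) lies midway between the tips of the shut fingers; the grasp point (between the pads) lies 19 mm behind it; z points along the fingers, y is the line along which they close (so a half turn about z gives the same grasp; the last joint's range is limited). The gripper opens to 91 mm and grips with 3 to 60 N. Pads are 32 mm wide; open, the fingers measure 118 mm over their backs; the gripper's body (76 mm by 178 mm) begins 60 mm behind the grasp point.
Start: joints at [-1.184, 0.32, 1.565, -0, 1.257, -0.02], TCP at [227.516, -528.09, 213.976] pointing down, gripper open.
Joint ranges: [-3.11, 3.11], [-0.84, 2.01], [0.21, 2.61], [-1.34, 4.49], [0.05, 2.63], [-2.56, 2.56]. Speed limits (rad/s): [2.57, 2.57, 3.14, 3.14, 3.14, 3.14].

## Interface

Orientations are given as a 3x3 rotation matrix whose columns are the frame's x, y, z axes.
In Python, from workcell import sensors, get_image, calibration, workorder gives the robot as it stands. The module is installed in compiled form; this text tells all that it offers.
- The arm moves only by the tool play_rows, never from a script. Its argument "series" is one flat list of numbers, 5 for each row, row after row: the finger opening in m, from 0 to 0.0912, then the shift along the world's x, y, z in m, then the turn about the world's z in rad. A call has exactly 10 rows; each row is the pose to reach, as a shift and turn from the pose commanded when the call began; what a row does not reach only later rows make up. A row lasts 1/8 s, in which the tool goes at most 62.5 mm and 10.7 degrees, less where a joint would pass 70% of its speed; a pose out of reach is approached as far as the arm can. A call with a gripper value outside its range is refused whole. The fingers move at their own pace and stop on an object; the grip force is fixed at half the most. Time passes only in rows, so rows that repeat a pose let the fingers close, or fill a call up. It gives the time, the measured TCP pose, the force, the opening and the grip force at its end, in the units of the state.
- sensors.sense(): the state, without advancing time (a new reading comes with each control period).
- get_image(name): name is "side" or "top"; returns the picture (420x560x3 uint8, blue, green, red); there is no depth.
- calibration(name): a dict with "fx", "fy", "cx", "cy" (pixels), "view" (4x4, takes a point from world to camera coordinates). Camera axes: x right, y up, looking along -z (the intrinsics and any distortion apply to the point x, -y, -z); pixel columns grow to the right and rows downward; lengths in mm; the calibration is good to about 2 mm. A picture is of the moment at which its call begins. calibration takes no time and is no camera call.
- workorder.sign_off(): hands the job in; it is judged then, once.
The state is a dict: "clock": time; "q": joint angles; "dq": joint speeds; "joint_torque": joint torques, N m; "ee_pos": TCP position; "ee_rot": TCP orientation; "wrist_force": force on the tool from outside, world axes, zero at the start; "ft_torque": the same for the moment, N m; "gripper_width": finger opening in mm; "grasp_force": force on a finger pad.
Only numpy, scipy, OpenCV 4.12 (cv2) and the standard library are available. Lean on these libraries where they do the work, as an engineer would, in place of code of your own. Each camera call takes 0.05 s, during which the arm holds its last target. There are 200 camera calls.

## Task

Get the stray-light check of the cell tester ready: with the lid of the dark box still shut, turn the knob on top of the light meter until its pointer stands on the long zero mark. Then lift the box's sprung lid by its handle to 40 degrees open, the long mark of the quadrant beside it, and finish while holding it steady there with the gripper; the lid falls shut if you let go. Leave the knob at zero and the other things on the bench where they are.

Things in the scene. Friction and masses are not known exactly. Their poses are not given: they have to be found in the camera images.
- dark_box: Dark box, fixed: square open aluminium box 150 x 150 mm, walls 6 mm thick and 60 mm high, with a lid hinged on its far side. Stands left or right of the meter, turned up to 0.3 rad. Origin: centre of its underside on the bench; its front (lid handle side) looks along its -x axis, +y is its left side seen from the robot, z up.
- lid_hinge (a point): Middle of the lid's hinge axis, in the box's frame at x = +75 mm, z = 66 mm; the axis runs along the box's y axis. Axes of the dark box (does not turn with the lid).
- lid (a joint): Opening angle of the lid, rad: 0 shut (level on the box), 0.698 = 40 degrees, stop at 1.6. A spring and its weight (0.25 kg) push it shut, 2 to 5 N at the handle; it never stays open by itself. The lid is an 8 mm plate 160 x 154 mm; its front edge is 165 mm from the hinge axis and overhangs the box's front by 15 mm.
- lid_grip (a point): Centre of the handle's round head; turns with the lid, axes of the lid (shut: those of the box). The handle is an upright black paddle near the lid's front edge, 12 mm thick along the box's y axis, head a disc of 30 mm diameter. Shut, this point is 135 mm in front of the hinge axis and 38 mm above it (34 mm above the lid's top face, 104 mm above the bench).
- meter: Light meter, fixed to the bench: grey housing 110 x 110 mm, 50 mm high, with a round dial plate on top and the knob in its middle. Origin: centre of its underside; its zero mark lies along its +x axis; z up. Turned up to 0.5 rad.
- zero_mark (a point): The zero mark: the only long, thick line of the dial, on the top of the meter, 41 mm from the knob's axis along the meter's +x axis.
- zero_knob (a joint): Angle of the knob in rad: 0 when its pointer is on the zero mark, growing counter-clockwise seen from above, range -1.9 to 1.9. It starts between 0.5 and 1.4, turns with light friction (0.04 N m) and stays where it is left.
- knob_grip (a point): Point on the knob's vertical axis at the height to grip, 72 mm above the bench. The knob is a black disc of 44 mm diameter with an upright bar across it, 40 mm long, 12 mm thick, 26 mm high, top 83 mm above the bench. The bar lies along this point's x axis; the pointer (narrow nose, white line) is at its +x end.
- marker: Bystander: marker pen 138 mm long, lying in front. Origin at its underside.
- tweezers_b: Bystander: tweezers 122 mm long, lying in front at the left.
- gauge_block: Bystander: steel block 20 x 30 x 24 mm, in front.
- loupe: Bystander: black eye loupe 39 mm wide, 42 mm high, at the right.
- glass_jar: Bystander: glass jar 74 mm wide, 101 mm high, at the right.
- suction_lifter: Bystander: suction lifter 50 mm wide, 50 mm high, at the left.
- mark_40 (a point): Outer end of the long, thick 40 degree mark of the quadrant: a steel wire arc of 70 mm radius round the hinge axis, upright on the box's +y side, 87 mm from its middle, with a mark every 10 degrees from 10 to 50, its top 127 mm above the bench. The mark points at the hinge axis, 95 mm away.
- esd_brush: Bystander: black brush 162 mm long, 9 mm high, lying at the left.

How it is judged:
By the outcome, as a careful person would: the job done as asked, in the order asked, and still so for the second after the job is handed in, while the arm keeps its last pose, push and grip.
It also fails if it takes over 48 s, if anything falls off the work surface, if the arm or the gripper's body presses on something with over 40 N, if the wrist force passes 120 N, or if a joint passes its speed limit or range.

## Working session

There is one attempt and no reset: what is moved stays moved. The work goes in short steps, Python scripts to look and compute and a tool call to move; the robot and the scene stay as the last step left them, time stands still between calls to the robot, and variables do not carry over. Pictures are saved under pics/ and viewed, at most 10 in all, crops included, and the job is handed in when it is done.

Besides the shell and the picture viewer there is one more tool, called after ">>>" as name(argument=value, ...), one argument or row to a line, values as JSON. play_rows: Moves the arm, as the interface text tells. Its arguments: {"type":"object","properties":{"series":{"type":"array"}},"required":["series"]}

```bash
mkdir -p pics
python3 - <<'E'
from workcell import sensors, get_image, calibration
import cv2, numpy as np
for n in("top","side"):
    im=get_image(n); cv2.imwrite(f"pics/{n}0.png",im)
    c=calibration(n); print(n,{k:(np.round(v,4).tolist()) for k,v in c.items()})
s=sensors.sense(); print(s)
E
```

```text
top {'fx': 418.9477, 'fy': 418.9477, 'cx': 284.295, 'cy': 211.0089, 'view': [[-0.0266, -0.9996, -0.0047, -7.6692], [0.995, -0.027, 0.0957, -549.3997], [-0.0958, -0.0022, 0.9954, -1046.1986], [0.0, 0.0, 0.0, 1.0]]}
side {'fx': 418.4422, 'fy': 418.4422, 'cx': 279.613, 'cy': 214.3863, 'view': [[-0.9983, 0.0528, 0.0239, 541.3214], [-0.0105, -0.5699, 0.8217, -73.1712], [0.057, 0.82, 0.5695, -1039.9], [0.0, 0.0, 0.0, 1.0]]}
{'clock': 0.1, 'q': array([-1.18398500e+00,  3.20216680e-01,  1.56552580e+00,  1.15403669e-05,
        1.25740093e+00, -1.99897495e-02]), 'dq': array([-3.35896810e-04, -1.86257596e-03, -1.74900211e-03, -3.87532503e-05,
       -3.14347163e-04,  7.75686459e-04]), 'joint_torque': array([ 5.97638591e-04, -4.13333416e+01, -2.32509416e+01,  7.28709321e-02,
        4.21820325e-02, -7.03099113e-05]), 'ee_pos': array([ 227.35567003, -527.66312798,  213.22296368]), 'ee_rot': array([[ 9.18392674e-01,  3.95669769e-01, -5.74835925e-04],
       [ 3.95670184e-01, -9.18391545e-01,  1.44032273e-03],
       [ 4.19677074e-05, -1.55022728e-03, -9.99998798e-01]]), 'wrist_force': array([-0.09099395,  0.28816072,  0.13661415]), 'ft_torque': array([-0.03434256, -0.03402217, -0.02417315]), 'grasp_force': 0.0, 'gripper_width': 91.1102753218442}
```

View pics/top0.png

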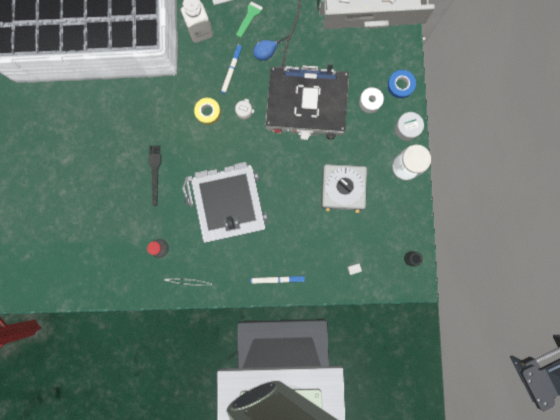

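View pics/side0.png

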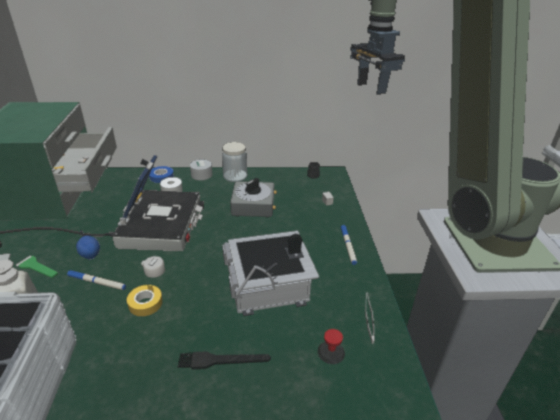

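Top view: the meter is at about (345,187) with the knob in its middle. The box is at about (228,203), with its handle at (231,223) and the quadrant at (187,190). Side view: the knob is at about (254,187) and the handle at (295,243). I'll zoom in with one composite picture.

Run:
```python
import cv2, numpy as np
t=cv2.imread("pics/top0.png"); s=cv2.imread("pics/side0.png")
def c(im,x,y,w,h,f): return cv2.resize(im[y:y+h,x:x+w],None,fx=f,fy=f,interpolation=cv2.INTER_CUBIC)
a=np.hstack([c(t,315,157,60,60,6.666),c(t,180,155,96,96,4.1667)[:400,:400]][:2]) if 0 else None
A=cv2.resize(t[157:217,315:375],(400,300*4//3)[:2],interpolation=cv2.INTER_CUBIC)
A=cv2.resize(t[162:207,315:375],(400,300),interpolation=cv2.INTER_CUBIC)
B=cv2.resize(t[158:248,170:290],(400,300),interpolation=cv2.INTER_CUBIC)
C=cv2.resize(s[172:217,224:284],(400,300),interpolation=cv2.INTER_CUBIC)
D=cv2.resize(s[225:315,210:330],(400,300),interpolation=cv2.INTER_CUBIC)
cv2.imwrite("pics/comp0.png",np.vstack([np.hstack([A,B]),np.hstack([C,D])]))
```

```text
(no output)
```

View pics/comp0.png

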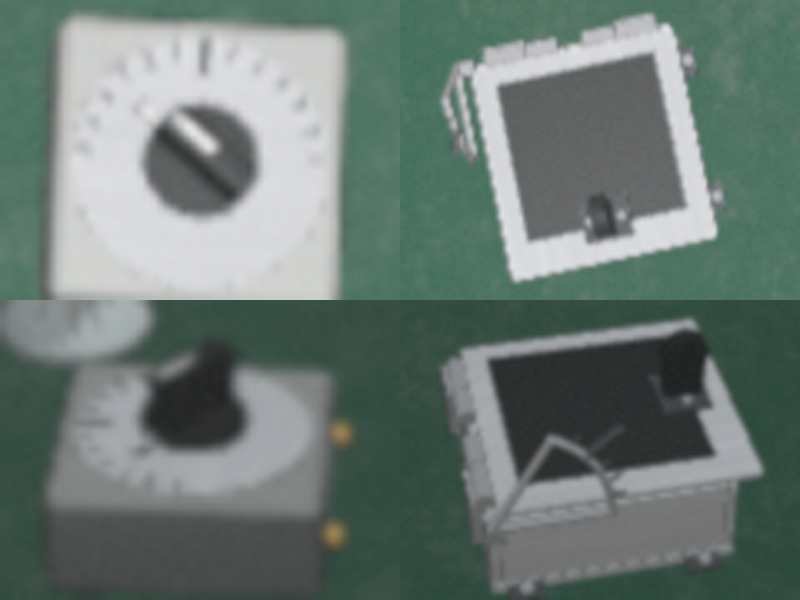

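```bash
cat > h.py <<'E'
import numpy as np
from workcell import calibration
from scipy.optimize import least_squares
C={n:calibration(n) for n in("top","side")}
def proj(n,P):
    c=C[n]; p=np.c_[np.atleast_2d(P),np.ones(len(np.atleast_2d(P)))]@c["view"].T
    return np.c_[c["cx"]+c["fx"]*p[:,0]/-p[:,2], c["cy"]-c["fy"]*p[:,1]/-p[:,2]]
def back(n,uv,z):
    c=C[n]; V=c["view"]; R=V[:3,:3]; o=-R.T@V[:3,3]
    d=R.T@np.array([(uv[0]-c["cx"])/c["fx"],-(uv[1]-c["cy"])/c["fy"],-1]); return o+d*(z-o[2])/d[2]
def tri(a,b):
    f=lambda p:np.r_[proj("top",p)[0]-a,proj("side",p)[0]-b]
    r=least_squares(f,[500,0,50.]); return r.x,np.abs(r.fun).max()
def place(p,L): # p=x,y,yaw
    c,s=np.cos(p[2]),np.sin(p[2]); L=np.atleast_2d(np.array(L,float)); return np.c_[p[0]+c*L[:,0]-s*L[:,1],p[1]+s*L[:,0]+c*L[:,1],L[:,2]]
E
python3 - <<'E'
from h import *
q=lambda u,v,f,x,y:np.array([(u+.5)/f-.5+x,(v+.5)/f-.5+y])
A=lambda u,v:q(u,v,6.667,315,162); B=lambda u,v:q(u-400,v,3.333,170,158)
Cc=lambda u,v:q(u,v-300,6.667,224,172); D=lambda u,v:q(u-400,v-300,3.333,210,225)
# meter: corners +x+y (TL), +x-y (TR) ; side view: left = +x far..., up = -y
def fit(obs,p0,name):
    f=lambda p:np.concatenate([proj(n,place(p,[[l[0],l[1],l[2]+p[3]]]))[0]-px for n,l,px in obs])
    r=least_squares(f,p0,loss="soft_l1"); print(name,np.round(r.x,3)); print(np.round(f(r.x).reshape(-1,2),1).tolist()); return r.x
m=fit([("top",(55,55,50),A(62,15)),("top",(55,-55,50),A(345,35)),
 ("side",(55,-55,50),Cc(80,365)),("side",(-55,-55,50),Cc(332,372)),("side",(-55,55,50),Cc(322,513)),("side",(55,55,50),Cc(50,512))],[500,-150,0,0],"meter")
b=fit([("top",(70,77,70),B(472,72)),("top",(70,-77,70),B(668,25)),("top",(-90,-77,70),B(718,235)),("top",(-90,77,70),B(515,282)),
 ("side",(70,77,70),D(495,538)),("side",(70,-77,70),D(695,320)),("side",(-90,-77,70),D(763,472)),("side",(70,77,70),D(495,538))][:4]+
 [("side",(70,-77,70),D(463,348)),("side",(-90,-77,70),D(695,320)),("side",(-90,77,70),D(763,472)),("side",(70,77,70),D(495,528))],[480,100,0.2,0],"box")
print("mark dir top", [back("top",A(*a),52)[:2].round(1).tolist() for a in((205,38),(206,76))])
w=[back("top",A(*a),83) for a in((215,150),(178,115),(235,195))]; print(np.round(w,1).tolist(), "bar yaw",np.arctan2(*(w[1]-w[0])[1::-1]),np.arctan2(*(w[1]-w[2])[1::-1]))
print("disc ctr",back("top",A(200,160),62))
print("handle head tri",tri(B(600,200),D(683,345)),"model",place(b,[[-60,0,104+b[3]]]))
print("knob tri (bar top back end)",tri(A(235,195),Cc(215,345)))
E
```

```text
meter [ 604.94  -175.86    -6.359   -3.053]
[[-0.3, 0.2], [0.6, -0.7], [-0.5, -0.0], [1.0, 0.2], [1.1, 0.7], [-0.8, -0.6]]
box [ 5.77617e+02  1.18309e+02  1.92000e-01 -2.31100e+00]
[[-0.4, -0.5], [1.4, 0.3], [0.1, 0.0], [-0.5, -0.4], [-0.9, 1.1], [-0.4, 0.2], [0.7, 0.3], [1.1, -3.8]]
mark dir top [[653.1, -179.3], [638.6, -179.1]]
[[605.3, -176.7, 83.0], [618.7, -163.7, 83.0], [588.6, -183.3, 83.0]] bar yaw 0.7735266658080802 0.5774454163398105
disc ctr [ 605.03557449 -174.07190236   62.        ]
handle head tri (array([523.62868948, 107.11439026, 111.23242239]), np.float64(2.1113423757286967)) model [[518.71892593 106.86533324 101.68863293]]
knob tri (bar top back end) (array([ 592.64860345, -183.51725917,   84.51048808]), np.float64(1.8924774004288167))
```

The fits agree. The knob axis is at about (605,-175), the meter yaw about -0.08 and the bar yaw about 0.77. The box is at about (578,118), yaw 0.19. I'll move over the knob next.

>>> play_rows(
  series=[0.05, 0.03, 0.03, 0, 0.03, 0.05, 0.08, 0.075, 0, 0.08, 0.05, 0.13, 0.12, 0, 0.13, 0.05, 0.18, 0.17, 0, 0.18, 0.05, 0.23, 0.215, 0, 0.23, 0.05, 0.28, 0.26, -0.01, 0.28, 0.05, 0.325, 0.305, -0.03, 0.32, 0.05, 0.36, 0.337, -0.05, 0.35, 0.05, 0.3775, 0.353, -0.07, 0.365, 0.05, 0.3775, 0.353, -0.08, 0.365],
)

```text
clock: 1.35
ee_pos: [605.7, -172.4, 131.3]
ee_rot: [[0.714, 0.7, -0.003], [0.7, -0.714, 0.001], [-0.001, -0.003, -1.0]]
wrist_force: [0.1, -0.7, 0.4]
gripper_width: 49.7
grasp_force: 0.0
```

>>> play_rows(
  series=[0.05, 0, 0, -0.01, 0, 0.05, 0, 0, -0.025, 0, 0.05, 0, 0, -0.04, 0, 0.05, 0, 0, -0.055, 0, 0.05, 0, 0, -0.065, 0, 0.05, 0, 0, -0.071, 0, 0.05, 0, 0, -0.071, 0, 0.02, 0, 0, -0.071, 0, 0.0, 0, 0, -0.071, 0, 0.0, 0, 0, -0.071, 0],
)

```text
clock: 2.6
ee_pos: [605.2, -175.1, 63.3]
ee_rot: [[0.717, 0.697, 0.001], [0.697, -0.717, -0.0], [0.0, 0.001, -1.0]]
wrist_force: [-0.4, 0.8, -0.9]
gripper_width: 22.9
grasp_force: 0.0
```

Run:
```python
from workcell import sensors,get_image
import cv2,numpy as np
s=sensors.sense(); print(s["ee_pos"],np.arctan2(s["ee_rot"][1,0],s["ee_rot"][0,0]),s["wrist_force"],s["ft_torque"],s["gripper_width"],s["grasp_force"])
t=get_image("top"); d=get_image("side"); cv2.imwrite("pics/t1.png",t)
cv2.imwrite("pics/c1.png",np.hstack([cv2.resize(t[157:217,305:385],(400,300),interpolation=2),cv2.resize(d[157:217,214:294],(400,300),interpolation=2)]))
```

```text
[ 605.22649596 -175.11509173   63.33298692] 0.7718321091099387 [-0.36250618  0.78781941 -0.9222942 ] [-0.03440088 -0.08260326 -0.0344429 ] 22.865079109806295 0.0
```

View pics/c1.png

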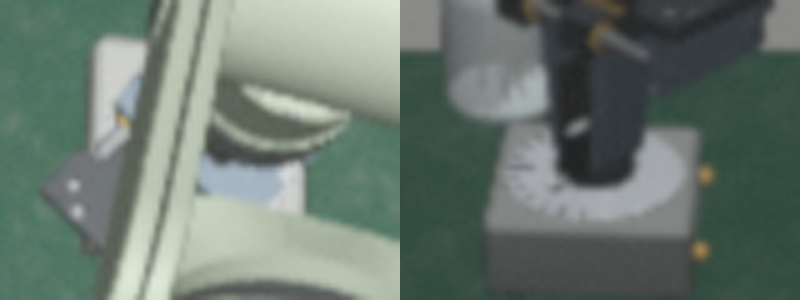

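The arm hides the dial in the top view. In the side view (right half) the fingers straddle the knob. I'll finish closing and see whether they settle on the bar.

>>> play_rows(
  series=[0.0, 0, 0, 0, 0, 0.0, 0, 0, 0, 0, 0.0, 0, 0, 0, 0, 0.0, 0, 0, 0, 0, 0.0, 0, 0, 0, 0, 0.0, 0, 0, 0, 0, 0.0, 0, 0, 0, 0, 0.0, 0, 0, 0, 0, 0.0, 0, 0, 0, 0, 0.0, 0, 0, 0, 0],
)

```text
clock: 3.95
ee_pos: [606.2, -176.5, 63.3]
ee_rot: [[0.716, 0.698, 0.003], [0.698, -0.716, -0.003], [0.0, 0.004, -1.0]]
wrist_force: [2.6, -3.9, -1.4]
gripper_width: 11.5
grasp_force: 30.0
```

Run:
```python
from workcell import sensors
import numpy as np
s=sensors.sense(); print(s["ee_pos"],np.arctan2(s["ee_rot"][1,0],s["ee_rot"][0,0]),s["wrist_force"],s["ft_torque"],s["gripper_width"],s["grasp_force"])
```

```text
[ 606.22956094 -176.48431172   63.2578485 ] 0.7721771386577192 [ 2.61277329 -3.90883732 -1.43942672] [-0.80103651 -0.45929958  0.01412666] 11.452201269349755 29.9991112947464
```

>>> play_rows(
  series=[0.0, 0.001, -0.0012, 0, 0, 0.0, 0.001, -0.0012, 0, -0.08, 0.0, 0.001, -0.0012, 0, -0.22, 0.0, 0.001, -0.0012, 0, -0.36, 0.0, 0.001, -0.0012, 0, -0.5, 0.0, 0.001, -0.0012, 0, -0.64, 0.0, 0.001, -0.0012, 0, -0.76, 0.0, 0.001, -0.0012, 0, -0.83, 0.0, 0.001, -0.0012, 0, -0.845, 0.0, 0.001, -0.0012, 0, -0.845],
)

```text
clock: 5.2
ee_pos: [606.0, -175.8, 63.2]
ee_rot: [[0.997, -0.073, -0.0], [-0.073, -0.997, 0.001], [-0.0, -0.001, -1.0]]
wrist_force: [-0.1, 1.3, 1.6]
gripper_width: 11.7
grasp_force: 30.0
```

Run:
```python
from workcell import sensors
import numpy as np
s=sensors.sense(); print(s["ee_pos"],np.arctan2(s["ee_rot"][1,0],s["ee_rot"][0,0]),s["wrist_force"],s["ft_torque"],s["gripper_width"],s["grasp_force"])
```

```text
[ 605.97463023 -175.83905402   63.22564952] -0.07273804074382036 [-0.12387067  1.27697462  1.59383809] [ 0.19684818  0.00083157 -0.026049  ] 11.669786590032132 30.00063568353653
```

Turned, with low force. I'll open, rise, and move aside toward the box to look at the knob with nothing in the way.

>>> play_rows(
  series=[0.05, 0, 0, 0, 0, 0.05, 0, 0, 0, 0, 0.05, 0, 0, 0, 0, 0.05, 0, 0, 0.02, 0, 0.05, 0, 0, 0.06, 0, 0.05, 0, 0, 0.12, 0, 0.05, -0.03, 0.03, 0.14, 0, 0.05, -0.08, 0.06, 0.14, 0, 0.05, -0.13, 0.09, 0.14, 0, 0.05, -0.18, 0.12, 0.14, 0],
)

```text
clock: 6.45
ee_pos: [424.3, -55.4, 202.9]
ee_rot: [[0.997, -0.073, 0.0], [-0.073, -0.997, 0.0], [0.0, -0.0, -1.0]]
wrist_force: [1.5, -0.2, -0.1]
gripper_width: 49.8
grasp_force: 0.0
```

>>> play_rows(
  series=[0.05, -0.03, 0.03, 0, 0, 0.05, -0.05, 0.08, 0, 0.04, 0.05, -0.05, 0.13, 0, 0.1, 0.05, -0.05, 0.16, 0, 0.16, 0.05, -0.05, 0.17, 0, 0.2, 0.05, -0.05, 0.17, 0, 0.26, 0.05, -0.05, 0.17, 0, 0.265, 0.05, -0.05, 0.17, 0, 0.265, 0.05, -0.05, 0.17, 0, 0.265, 0.05, -0.05, 0.17, 0, 0.265],
)

```text
clock: 7.7
ee_pos: [376.1, 113.5, 203.0]
ee_rot: [[0.982, 0.19, 0.0], [0.19, -0.982, -0.0], [-0.0, 0.0, -1.0]]
wrist_force: [-0.4, 0.7, 0.1]
gripper_width: 50.0
grasp_force: 0.0
```

Run:
```python
from workcell import sensors,get_image
import cv2,numpy as np
s=sensors.sense(); print(s["clock"],s["ee_pos"],np.arctan2(s["ee_rot"][1,0],s["ee_rot"][0,0]),s["wrist_force"],s["gripper_width"])
t=np.mean([get_image("top") for _ in range(3)],0).astype(np.uint8); d=get_image("side"); cv2.imwrite("pics/t2.png",t); cv2.imwrite("pics/s2.png",d)
cv2.imwrite("pics/c2.png",np.vstack([np.hstack([cv2.resize(t[162:207,315:375],(400,300),interpolation=2),cv2.resize(d[172:217,224:284],(400,300),interpolation=2)]),
 np.hstack([cv2.resize(t[158:248,170:290],(400,300),interpolation=2),cv2.resize(d[225:315,210:330],(400,300),interpolation=2)])]))
```

```text
7.7 [376.05827596 113.48677672 202.99553285] 0.19107663769310798 [-0.39405984  0.6666414   0.05110743] 50.02688590579885
```

View pics/c2.png

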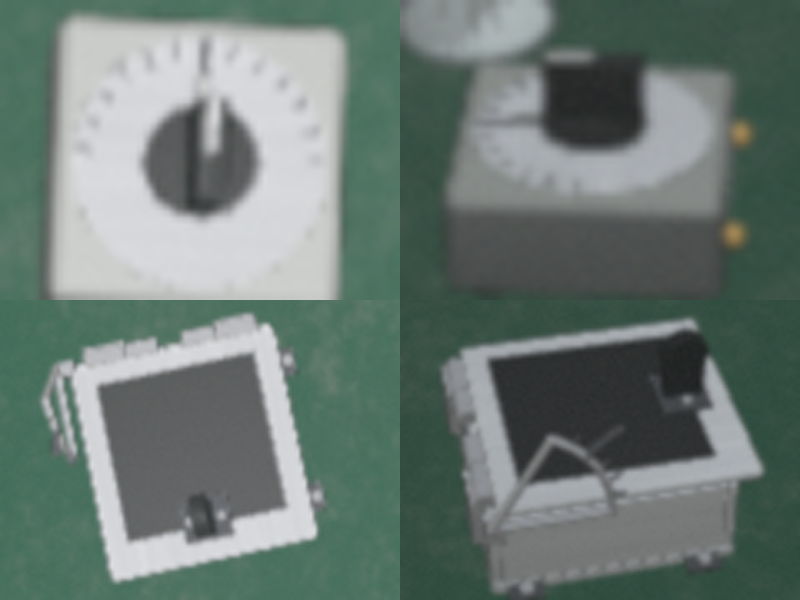

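The pointer nose (about (207,95) in the top-left panel) lines up with the long mark (about (204,55)), and the lid is shut. I'll check the angle numerically from the dial ticks.

Run:
```python
from h import *
import cv2
im=cv2.cvtColor(cv2.imread("pics/t2.png"),cv2.COLOR_BGR2GRAY).astype(np.float32)
z=51.; n=4; S=np.arange(-60,60,1/n)
X,Y=np.meshgrid(605+S,-175+S,indexing="ij")
uv=proj("top",np.c_[X.ravel(),Y.ravel(),np.full(X.size,z)]).astype(np.float32).reshape(X.shape+(2,))
o=cv2.remap(im,uv[...,0],uv[...,1],cv2.INTER_CUBIC)
# view: up=+x, left=+y
cv2.imwrite("pics/ortho.png",o[::-1,::-1])
# dial circle: gradient white/grey weak -> ticks: black-hat
bh=cv2.morphologyEx(o,cv2.MORPH_BLACKHAT,cv2.getStructuringElement(2,(21,21)))
r=np.hypot(X-605,Y+176); bh[(r<31)|(r>50)]=0
k,l,st,c=cv2.connectedComponentsWithStats((bh>25).astype(np.uint8))
T=[]
for i in range(1,k):
    m=l==i; w=bh[m]
    if st[i,4]>15: T.append((np.average(X[m],weights=w),np.average(Y[m],weights=w),st[i,4]))
T=np.array(T); a=np.arctan2(T[:,1]+176,T[:,0]-605); T=T[np.argsort(a)]
a=np.sort(a); print(np.c_[T,a,np.hypot(T[:,0]-605,T[:,1]+176)].round(2).tolist())
```

```text
[[645.86, -178.68, 488.0, -0.07, 40.95]][ WARN:0@0.171] global loadsave.cpp:1063 imwrite_ Unsupported depth image for selected encoder is fallbacked to CV_8U.
```

View pics/ortho.png

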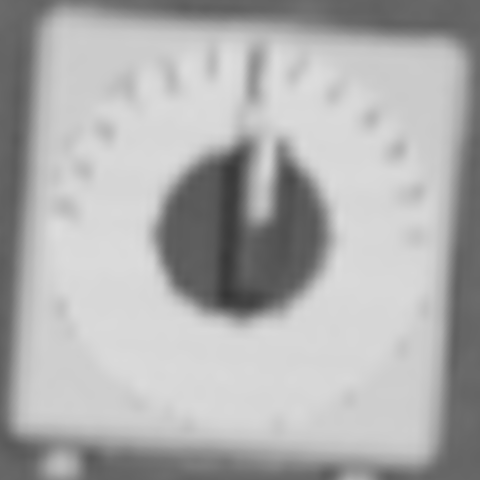

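The ortho view shows evenly spaced ticks: left (211,63) to (66,208), right (297,70) to (415,237), and the long mark at about (257,72). I'll fit the centre and yaw from these.

Run:
```python
import numpy as np
from scipy.optimize import least_squares
P={6:(66,208),5:(82,170),4:(104,131),3:(126,88),2:(169,76),1:(211,63),-1:(297,70),-2:(335,92),-3:(371,118),-4:(398,150),-5:(417,192),-6:(415,237)}
k=np.array(list(P)); p=np.array(list(P.values()),float); x=605+(239-p[:,1])/4; y=-175-(p[:,0]-239)/4
f=lambda q:np.r_[q[0]+q[3]*np.cos(q[2]+q[4]*k)-x, q[1]+q[3]*np.sin(q[2]+q[4]*k)-y]
r=least_squares(f,[605,-176,-.07,44,.25],loss="soft_l1"); q=r.x; print(q, np.abs(f(q)).max())
print("zero mark yaw", np.arctan2(-178.68-q[1],645.86-q[0]))
```

```text
[ 6.05508405e+02 -1.75600582e+02 -7.61155623e-02  4.41170416e+01
  2.48471627e-01] 2.642514739266744
zero mark yaw -0.07616701397159742
```

The mark is at yaw -0.076 and the bar at -0.073, so the knob is within 0.003 rad. Now the lid handle: over it, down, and close.

>>> play_rows(
  series=[0.05, 0.02, -0.001, 0, 0, 0.05, 0.055, -0.003, 0, 0, 0.05, 0.09, -0.005, 0, 0, 0.05, 0.125, -0.006, 0, 0, 0.05, 0.144, -0.0067, 0, 0, 0.05, 0.144, -0.0067, -0.02, 0, 0.05, 0.144, -0.0067, -0.045, 0, 0.05, 0.144, -0.0067, -0.07, 0, 0.05, 0.144, -0.0067, -0.09, 0, 0.05, 0.144, -0.0067, -0.1, 0],
)

```text
clock: 9.15
ee_pos: [520.7, 106.8, 101.5]
ee_rot: [[0.982, 0.19, -0.001], [0.19, -0.982, -0.0], [-0.001, 0.0, -1.0]]
wrist_force: [-0.1, -0.3, 0.0]
gripper_width: 50.0
grasp_force: 0.0
```

>>> play_rows(
  series=[0.05, 0, 0, -0.01, 0, 0.05, 0, 0, -0.018, 0, 0.03, 0, 0, -0.018, 0, 0.0, 0, 0, -0.018, 0, 0.0, 0, 0, -0.018, 0, 0.0, 0, 0, -0.018, 0, 0.0, 0, 0, -0.018, 0, 0.0, 0, 0, -0.018, 0, 0.0, 0, 0, -0.018, 0, 0.0, 0, 0, -0.018, 0],
)

```text
clock: 10.4
ee_pos: [520.1, 107.3, 85.2]
ee_rot: [[0.982, 0.19, 0.0], [0.19, -0.982, 0.0], [0.0, -0.0, -1.0]]
wrist_force: [-1.2, 1.7, 2.6]
gripper_width: 12.0
grasp_force: 30.0
```

Run:
```python
from workcell import sensors,get_image
import cv2,numpy as np
s=sensors.sense(); print(s["clock"],s["ee_pos"],np.arctan2(s["ee_rot"][1,0],s["ee_rot"][0,0]),s["wrist_force"],s["ft_torque"],s["gripper_width"],s["grasp_force"])
d=get_image("side"); cv2.imwrite("pics/s3.png",d)
cv2.imwrite("pics/c3.png",cv2.resize(d[205:325,200:360],(800,600),interpolation=2))
```

```text
10.4 [520.11779369 107.2745089   85.19482394] 0.19140088706758168 [-1.23862739  1.70219221  2.63363916] [ 0.34186133  0.03421592 -0.36053088] 12.026256466912535 30.000482870964333
```

View pics/c3.png

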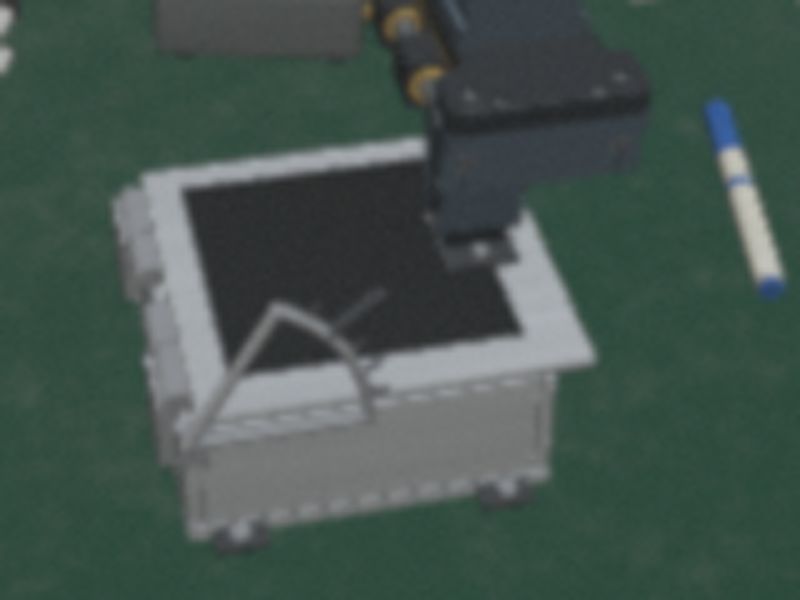

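The fingers hold the handle (30 N, width 12 mm) and the lid is still shut. I'll lift along the arc to 0.35 rad first.

>>> play_rows(
  series=[0, 0.0014, 0.0003, 0.0047, 0, 0, 0.0029, 0.0006, 0.0093, 0, 0, 0.0046, 0.0009, 0.0139, 0, 0, 0.0065, 0.0013, 0.0185, 0, 0, 0.0085, 0.0017, 0.0229, 0, 0, 0.0107, 0.0021, 0.0273, 0, 0, 0.0131, 0.0025, 0.0316, 0, 0, 0.0155, 0.003, 0.0358, 0, 0, 0.0181, 0.0035, 0.0399, 0, 0, 0.0208, 0.004, 0.044, 0],
)

```text
clock: 11.7
ee_pos: [540.3, 111.1, 129.1]
ee_rot: [[0.982, 0.191, -0.002], [0.191, -0.982, -0.0], [-0.002, -0.0, -1.0]]
wrist_force: [-2.6, 4.6, -5.7]
gripper_width: 11.6
grasp_force: 30.0
```

```bash
cat > st.py <<'E'
from workcell import sensors,get_image
import cv2,numpy as np,sys
s=sensors.sense(); print(s["clock"],s["ee_pos"],np.arctan2(s["ee_rot"][1,0],s["ee_rot"][0,0]),s["wrist_force"],s["ft_torque"],s["gripper_width"],s["grasp_force"])
d=get_image("side"); cv2.imwrite(f"pics/s{sys.argv[1]}.png",d); cv2.imwrite(f"pics/t{sys.argv[1]}.png",get_image("top"))
cv2.imwrite(f"pics/c{sys.argv[1]}.png",cv2.resize(d[205:325,200:360],(800,600),interpolation=2))
E
python3 st.py 4
```

```text
11.7 [540.27632479 111.09150879 129.07569597] 0.19169097140337263 [-2.624343    4.5977591  -5.74731767] [ 0.66793565  0.94435012 -0.32406901] 11.60511455862614 30.000487646822762
```

>>> play_rows(
  series=[0, 0.0029, 0.0006, 0.0039, 0, 0, 0.0059, 0.0012, 0.0078, 0, 0, 0.009, 0.0017, 0.0115, 0, 0, 0.0123, 0.0024, 0.0151, 0, 0, 0.0157, 0.003, 0.0186, 0, 0, 0.0192, 0.0037, 0.0219, 0, 0, 0.0229, 0.0045, 0.0251, 0, 0, 0.0266, 0.0052, 0.0283, 0, 0, 0.0303, 0.0059, 0.0311, 0, 0, 0.0342, 0.0066, 0.0339, 0],
)

```text
clock: 13.05
ee_pos: [573.9, 117.5, 162.9]
ee_rot: [[0.982, 0.191, -0.003], [0.191, -0.982, -0.001], [-0.003, -0.0, -1.0]]
wrist_force: [-5.1, 3.0, -4.1]
gripper_width: 11.7
grasp_force: 30.0
```

>>> play_rows(
  series=[0, 0, 0, 0, 0, 0, 0, 0, 0, 0, 0, 0, 0, 0, 0, 0, 0, 0, 0, 0, 0, 0, 0, 0, 0, 0, 0, 0, 0, 0, 0, 0, 0, 0, 0, 0, 0, 0, 0, 0, 0, 0, 0, 0, 0, 0, 0, 0, 0, 0],
)

```text
clock: 14.3
ee_pos: [574.4, 117.6, 163.1]
ee_rot: [[0.982, 0.191, -0.002], [0.191, -0.982, -0.0], [-0.002, -0.0, -1.0]]
wrist_force: [-4.8, 3.3, -4.1]
gripper_width: 11.9
grasp_force: 30.0
```

```bash
python3 st.py 5
```

```text
14.3 [574.35800396 117.57722387 163.14710454] 0.19190520463881483 [-4.82287221  3.33839231 -4.06041692] [ 0.57166799  1.07224777 -0.23087244] 11.899967158818061 30.000689767766744
```

View pics/c5.png

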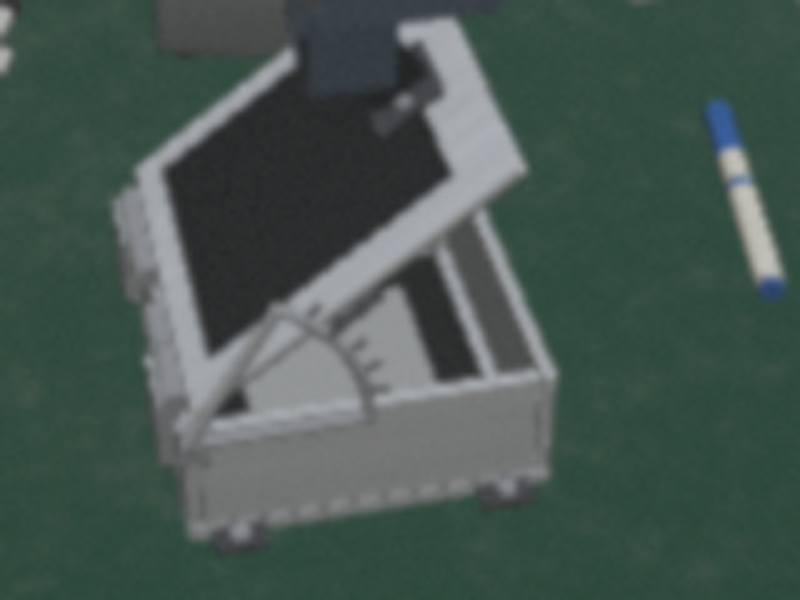

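The lid is open about halfway up the quadrant, with its front left corner at (526,167) and front right corner at (458,18). Next I compute the angle from the lid corners and the kinematics.

Run:
```python
from h import *
b=np.array([577.617,118.309,.192]); 
def L(th,x,y,z=4.):
    c,s=np.cos(th),np.sin(th); return [75+x*c+z*s, y, 66-x*s+z*c]
px=lambda u,v:np.array([(u+.5)/5-.5+200,(v+.5)/5-.5+205])
shut={(-5,-77):px(143,175),(-165,77):px(597,356)}; opn={(-5,-77):px(137,170),(-165,77):px(526,167),(-165,-77):px(458,18)}
pr=lambda p,th,k:proj("side",place(p[:3],[L(th,*k)])+[0,0,p[3]])[0]
# pose fit: keep yaw, free x,y,z offset + theta, prior on the earlier fit
f=lambda p:np.concatenate([pr(p,0,k)-v for k,v in shut.items()]+[pr(p,p[4],k)-v for k,v in opn.items()]+[(p[:2]-b[:2])/3,[(p[2]-.192)/.01,p[3]/3]])
r=least_squares(f,[*b,0,.7]); print(r.x.round(3),f(r.x).round(1).tolist())
J=r.jac; print("sd theta",np.sqrt(np.linalg.inv(J.T@J)[4,4]),"deg",np.degrees(r.x[4]))
p=r.x
# kinematic: measured tcp travel from shut grip
d=np.array([574.36-520.12,117.58-107.27,163.15-85.19]); print("dx",d[0]*.982+d[1]*.191,"dz",d[2])
from scipy.optimize import brentq
print("theta from dz",brentq(lambda t:135*np.sin(t)+38*np.cos(t)-38-d[2],0,1.2))
h=place(p[:3],[[75,0,66]])[0]; print("hinge",h, "grip rel hinge x", (574.36-h[0])*.982+(117.58-h[1])*.191, 163.15+19-66)
print("mark px crop",[((proj("side",place(p[:3],[[75-R*np.cos(t),87,66+R*np.sin(t)]])+[0,0,p[3]])[0]-[200,205])*5).round(0).tolist() for R in(70,95) for t in (.698,)])
```

```text
[ 5.78110e+02  1.14863e+02  1.78000e-01 -3.24600e+00  5.44000e-01] [-0.3, -0.4, -0.6, 0.4, -0.4, -0.0, 3.8, 6.5, -2.9, -7.8, 0.2, -1.1, -1.4, -1.1]
sd theta 0.014274767170349414 deg 31.15949713241904
dx 55.23289000000001 dz 77.96000000000001
theta from dz 0.6990689675347788
hinge [651.92245404 128.15407523  66.        ] grip rel hinge x -78.18597824017186 116.15
mark px crop [[323.0, 335.0], [374.0, 296.0]]
```

Run:
```python
from h import *
p=[577.617,118.309,.192]
def L(th,x,y,z=4.):
    c,s=np.cos(th),np.sin(th); return [75+x*c+z*s, y, 66-x*s+z*c]
for th in(0,.6,.65,.7,.75,.8):
    print(th,[((proj("side",place(p,[L(th,*k)])+[0,0,-2.3])[0]-[200,205])*5).round(0).tolist() for k in((-165,77),(-165,77,-4),(-165,-77),(-5,-77),(-5,77),(-135,0,38))])
```

```text
0 [[596.0, 358.0], [595.0, 373.0], [489.0, 129.0], [138.0, 176.0], [196.0, 421.0], [474.0, 182.0]]
0.6 [[535.0, 185.0], [546.0, 198.0], [429.0, -35.0], [131.0, 173.0], [188.0, 418.0], [371.0, 57.0]]
0.65 [[524.0, 173.0], [535.0, 185.0], [418.0, -47.0], [130.0, 173.0], [187.0, 418.0], [358.0, 50.0]]
0.7 [[511.0, 161.0], [523.0, 173.0], [407.0, -58.0], [129.0, 173.0], [186.0, 418.0], [343.0, 43.0]]
0.75 [[497.0, 150.0], [510.0, 161.0], [394.0, -69.0], [129.0, 173.0], [186.0, 418.0], [329.0, 37.0]]
0.8 [[482.0, 140.0], [496.0, 150.0], [380.0, -79.0], [128.0, 173.0], [185.0, 418.0], [313.0, 31.0]]
```

Run:
```python
from h import *
import cv2
p=[577.617,118.309,.192]
def L(th,x,y,z=4.):
    c,s=np.cos(th),np.sin(th); return [75+x*c+z*s, y, 66-x*s+z*c]
im=cv2.imread("pics/s5.png"); im3=cv2.imread("pics/s3.png")
def z(im,x0,y0,w,h,f): return cv2.resize(im[y0:y0+h,x0:x0+w],None,fx=f,fy=f,interpolation=2)
def ov(a,th,col,x0,y0,f):
    for zz in(4.,-4.):
        q=[tuple(((proj("side",place(p,[L(th,x,y,zz)])+[0,0,-2.3])[0]-[x0,y0]+.5)*f).astype(int).tolist()) for x,y in((-5,77),(-165,77),(-165,-77))]
        cv2.polylines(a,[np.array(q)],False,col,1)
x0,y0=232,228; a=z(im,x0,y0,80,60,10)[:, :800]; a=a.copy()
for th,c in((.66,(255,0,0)),(.698,(0,0,255)),(.74,(0,255,255))): ov(a,th,c,x0,y0,10)
cv2.imwrite("pics/o5.png",a)
```

```text
(no output)
```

View pics/o5.png

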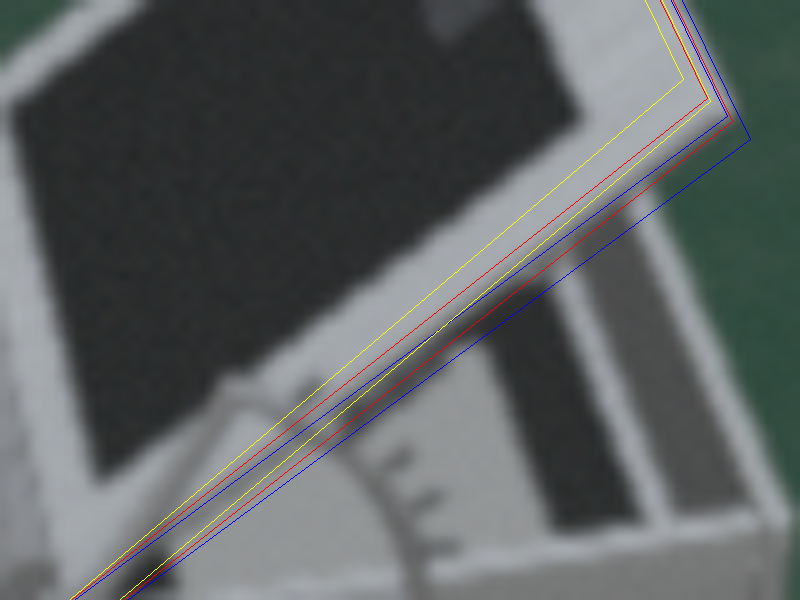

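The overlay agrees: the lid's lower front edge lies on the red 0.698 rad line, within about 0.01 rad, with the corner at about (738,113). The kinematics give 0.699. The hold is steady and the forces are low, so I'll hand in.

```bash
python3 -c "
from workcell import workorder
print(workorder.sign_off())"
```

```text
the job is handed in; nothing more can be done
None
```

The job is handed in: with the lid shut, I turned the knob to within about 0.003 rad of the zero mark, then lifted the lid to about 40 degrees (0.70 rad measured), and the gripper is holding it steady there.

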